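Release the spring catch and push back the rack's upper tier

ROBOT

A 7-joint arm with a two-finger parallel gripper is mounted at the origin on the work surface. World frame = base frame: x ahead of the robot, y to its left, z up, the work surface at z = 0. Lengths are in m, angles in rad, forces in N, time in s.
With the tool pointing down it reaches from about 0.4 to 0.85 m from the base axis. Payload 10.4 kg.
Tool frame: the origin (TCP) lies between the finger pads; the fingertips stand 22 mm ahead of it and the grasp point (between the pads) lies 3 mm ahead of it; z points along the fingers, y is the line along which they close (so a half turn about z gives the same grasp; the last joint's range is limited). The gripper opens to 85 mm and grips with 20 to 120 N. Pads are 22 mm wide; open, the fingers measure 114 mm over their backs; the gripper's body (76 mm by 85 mm) begins 54 mm behind the grasp point. The pads swing forward as they close: fully open they stand 13 mm farther back than shut.
Start: joints at [-1.229, 0.332, -0.065, 1.46, 0.022, 1.35, -0.088], TCP at [0.223, 0.584, 0.253] pointing down, gripper open.
Joint ranges: [-2.6, 2.6], [-0.5, 2.12], [-1.47, 1.34], [0.16, 2.42], [-1.27, 4.41], [0.06, 2.06], [-2.6, 2.6]. Speed limits (rad/s): [2.22, 2.22, 2.79, 2.79, 3.14, 3.14, 3.14].

INTERFACE

Orientations are given as a unit quaternion [x, y, z, w].
In Python, from workcell import manip, camera, ticket, boxes_of, outline_of gives the robot as it stands.
- The arm moves only by the tool carry_out, never from a script. Its argument "deltas" is a list of rows, each a list of 5 numbers: the shift along the tool's x, y, z as a fraction of full scale, then the turn about the tool's z as a fraction of full scale, then the opening, from -1 (shut) to 1 (fully open), so that 0 is half open. In form: [[tx, ty, tz, spin, gripper], ...]. A call has 1 to 20 rows; each row is the pose to reach, as a shift and turn from the pose commanded when the call began, along the tool's axes at that moment; what a row does not reach only later rows make up. Full scale, the value 1, is 150 mm for a shift and 30 degrees for a turn. A row lasts 1/8 s, in which the tool goes at most 62.5 mm and 10.7 degrees, less where a joint would pass 70% of its speed; a pose out of reach is approached as far as the arm can. A call with a number of a shift or a turn outside -1 to 1 is refused whole. A call with a gripper value outside its range is refused whole. The fingers move at their own pace and stop on an object; "force" is the grip in N (left out, the last holds). Time passes only in rows, so rows that repeat a pose let the fingers close. It gives the time, the measured TCP pose, the force, the opening and the grip force at its end, in the units of the state.
- manip.get_obs(): the state, without advancing time (a new reading comes with each control period).
- camera(name): name is "scene" or "top"; returns a dict with "img" (384x512x3 uint8, red, green, blue), "depth" (384x512 float32, m along the optical axis (not along the pixel's ray), 0 where there is no reading), "vertical_fov" (degrees; the focal length in pixels is half the picture's height over the tangent of half this angle, whatever the lens; pixels are square), "cx", "cy" (the principal point, pixels), "k1" (the pictures are not rectified: a ray, as slopes to the right and down, at radius r is drawn at 1 + k1 r^2 times it, then the intrinsics apply), "R" (3x3) and "t" (3): a world point X has camera coordinates R X + t. Camera axes: x right, y down, z forward; pixel columns grow to the right and rows downward; lengths in m; the calibration is good to about 2 mm. A picture is of the moment at which its call begins.
- ticket.hand_in(): hands the job in; it is judged then, once.
Trained networks look in a picture, given as the dict that the camera call returned (one of the last four; its "shot" number tells which), for a name from the list of things; names that differ only in an ending like _2 or _b are one class to them, and where a whole thing is asked for, a point or a joint stands for the part that bears it (a point fixed in the world has none). Each returns a list of dicts, best first, with "conf" (0 to 1); they miss things now and then, are a little off and sometimes report something else, mostly with a low value. They report only what shows in the picture. A call takes as long as a camera call. They do not tell look-alikes from the thing itself.
- boxes_of(query, picture): "position" ([x, y, z] in m, in world coordinates, good to about 4 mm: the middle of the surface that is visible of it).
- outline_of(query, picture): "region" (384x512 bool, what is visible of it).
The state is a dict: "clock": time; "joint_pos": joint angles; "joint_velocities": joint speeds; "tau": joint torques, N m; "position": TCP position; "ee_rot": TCP orientation; "ft_force": force on the tool from outside, world axes, zero at the start; "torque": the same for the moment, N m; "grip_width": opening from 0.0 (shut) to 1.0 (fully open); "grasp_force": force on a finger pad.
Only numpy, scipy, OpenCV 4.12 (cv2) and the standard library are available. Lean on these libraries where they do the work, as an engineer would, in place of code of your own. Each camera call takes 0.05 s, during which the arm holds its last target. There are 200 camera calls.

TASK

The upper tier of the clear acrylic rack covers the treat dish below it and is locked by the spring catch at the front of the rack: with a fingertip press the catch's steel thumb plate down, keep it down while you push the tier back past the catch by the strip along its front edge, and go on pushing gently until the tier is fully home against the rear wall and the catch has sprung up again. Only press and push from the front: do not reach into the tier, pinch it or lift it. Leave its contents in it, and all the other things where they are.

Things in the scene. Friction and masses are not known exactly. Their poses are not given: they have to be found in the camera images.
- rack: Lower tier of the two-tier clear acrylic rack, fixed on the shelf: open tray 270 mm long (x), 220 wide (y), walls 5 mm. Origin on the shelf surface, on the centre line; x points level from its front (catch side, nearest the robot) to its rear. Front wall at x -125 to -120 mm, 38 mm high; side and rear walls 90 mm. Black catch housing before the front wall, x -159 to -125, 42 wide, 36 high.
- rear_stop (a point): Middle of the inner face of the rack's rear wall, the upper tier's end stop: x = +140 mm in the rack's frame, 75 mm above the shelf.
- tier: Upper tier, loose on ledges in the rack: clear acrylic tray 140 mm long (x), base 206 wide (y), walls 5 thick, 30 high (front 24), about 0.34 kg. Origin at the centre of its underside, 70 mm above the shelf; axes as the rack's. It starts locked at rack x = -50 mm and is fully home at +70 mm: it slides 120 mm along rack +x. Lips over the front of the ledges let its edges rise only 1.5 mm.
- tier_front (a point): Middle of the front face of the edge strip along the upper tier's front, 70 mm above the shelf and 70 mm before the tier's origin: the place to push; moves with the tier. The strip is 5 mm thick, 120 wide, and reaches from 62 to 76 mm above the shelf; the tier's front wall stands 10 mm behind it, up to 94 mm. At the start the catch's two prongs stand 1.5 mm behind the strip and block it.
- thumb_plate (a point): Top of the catch's steel thumb plate, moves with it. Released: 60 mm above the shelf, rack x = -139, y = 0 mm. Level, 44 mm wide, from 19 mm before to 35 mm behind this point, its rear running under the tier's front strip (front face 19 mm behind this point at the start). Its rear end carries two prongs 9 mm high, 36 to 46 mm either side of the centre line; between them a fingertip can follow the tier.
- catch (a joint): How far the thumb plate is pressed: 0 released, 0.012 m at its stop; 2 N to start, 5.6 N at the stop. From 0.008 m the prongs are below the tier's strip and the tier is free. Once the tier has moved 3 mm the strip itself keeps the catch down; when strip and finger have passed (17 to 45 mm on) it springs up. Behind the plate the fingertip has only air and the low dish below it.
- dish: Green ceramic treat dish, 92 mm across, 24 mm high (rim 37 mm above the shelf), origin under its centre; stands in the lower tier, under the upper tier at the start. Not to be moved.
- foot_toy: Red acrylic foot toy, a small dumbbell with square ends, 56 x 28 x 28 mm, origin under its centre; lies in the upper tier and rides with it.
- block_a: Pine block 34 x 34 x 28 mm, origin under its centre; lies in the upper tier and rides with it.
- block_b: Pine block 34 x 34 x 28 mm, origin under its centre, standing on the shelf near the rack. Not to be moved.
- block_c: Another pine block of the same size standing on the shelf near the rack. Not to be moved.
- bell: Stainless steel bell with a loop on top, 56 mm across, 61 mm high, origin under its centre, standing on the shelf near the rack. Not to be moved.
- ball: Clear plastic foraging ball with a flat foot, 66 mm across, 61 mm high, origin under its centre, standing on the shelf near the rack. Not to be moved.
Not all that is in view belongs to the job. There is more than one size of the foot_toy; the one meant has the size given above.

How it is judged:
On the way, in this order (a step that is already met when the one before it is completed fails the run):
1. the catch is pressed down while the tier is still in its front place (value of joint catch above 0.0075 m and x of tier in the frame of rack below -0.044 m), for 0.1 s.
2. the tier is passing over the held-down catch (value of joint catch above 0.004 m and x of tier in the frame of rack above -0.04 m), for 0.02 s.
At the end, for the whole second after the job is handed in: The upper tier lies flat on its ledges at rest, within 7 mm of the rear wall, its block and foot toy still in it; the catch is up (within 1.5 mm); the dish, bell, ball and other blocks are within 20 mm of where they stood (x of tier in the frame of rack above 0.063 m and z of tier in the frame of rack between 0.067 and 0.074 m and linear speed of tier below 0.01 m/s and value of joint catch below 0.0015 m and z of each of foot_toy, block_a in the frame of tier above 0 m and x of foot_toy in the frame of tier between -0.065 and 0.065 m and x of block_a in the frame of tier between -0.065 and 0.065 m and distance of each of bell, ball, block_b, block_c, dish from where it was at the start of the episode below 0.02 m); the robot touches nothing.
It fails at once if the tier was lifted or tipped (z of tier in the frame of rack above 0.077 m or angle between tier's own z axis and vertical above 0.06 rad).
It fails at once if the tier was shoved or squeezed hard (over 60 N) (contact force between the fingers and tier above 60 N).
It fails at once if the gripper reached into the tier or over its front wall to pinch it (x of the grasp point in the frame of tier between -0.062 and 0.07 m and y of the grasp point in the frame of tier between -0.103 and 0.103 m and z of the grasp point in the frame of tier below 0.045 m).
It fails at once if something in the tier was lifted (height (world z) of any of foot_toy, block_a above 0.105 m).
It fails at once if a thing that should be left alone was lifted or moved more than 20 mm (distance of any of bell, ball, block_b, block_c, dish from where it was at the start of the episode above 0.02 m).
It also fails if it takes over 38 s, if anything falls off the work surface, if the arm or the gripper's body presses on something with over 40 N, if the wrist force passes 120 N, or if a joint passes its speed limit or range.

## Working session

There is one attempt and no reset: what is moved stays moved. The work goes in short steps, Python scripts to look and compute and a tool call to move; the robot and the scene stay as the last step left them, time stands still between calls to the robot, and variables do not carry over. Pictures are saved under pics/ and viewed, at most 10 in all, crops included, and the job is handed in when it is done.

Besides the shell and the picture viewer there is one more tool, called after ">>>" by a JSON object that holds its "api" and its "payload", one argument or row to a line. carry_out: Moves the arm, as the interface text tells. Its arguments: {"type":"object","properties":{"deltas":{"type":"array","items":{"type":"array","items":{"type":"number"}}},"force":{"type":"number"}},"required":["deltas"]}

```bash
mkdir -p pics
cat > h.py <<'E'
import numpy as np, cv2
from workcell import manip, camera, ticket, boxes_of, outline_of
def K(p):
    h=p["img"].shape[0]; f=h/2/np.tan(np.radians(p["vertical_fov"])/2)
    return np.array([[f,0,p["cx"]],[0,f,p["cy"]],[0,0,1.]]), np.array([p["k1"],0,0,0.])
def proj(p,X):
    k,d=K(p); return cv2.projectPoints(np.array(X,float).reshape(-1,1,3),cv2.Rodrigues(np.array(p["R"]))[0],np.array(p["t"],float),k,d)[0].reshape(-1,2)
def onz(p,uv,z):
    k,d=K(p); uv=np.array(uv,float).reshape(-1,1,2)
    n=cv2.undistortPoints(uv,k,d).reshape(-1,2); R=np.array(p["R"]);t=np.array(p["t"])
    D=np.c_[n,np.ones(len(n))]@R; C=-R.T@t
    return C+D*((z-C[2])/D[:,2])[:,None]
E
python3 - <<'E'
from h import *
o=manip.get_obs(); print(o["position"],o["ee_rot"],o["clock"])
for n in ("scene","top"):
    p=camera(n); cv2.imwrite(f"pics/{n}0.png",cv2.cvtColor(p["img"],cv2.COLOR_RGB2BGR))
    print(n,p["R"],p["t"])
    for q in ("rack","tier","thumb_plate","dish","foot_toy","block_a","bell","ball"):
        print(q,[(np.round(b["position"],3).tolist(),round(b["conf"],2),proj(p,b["position"]).round()[0].tolist()) for b in boxes_of(q,p)[:4]])
E
```

```text
[0.22283351 0.58355368 0.25252754] [ 1.81353876e-01  9.83417647e-01 -7.02456278e-04 -9.45344071e-05] 0.0
scene [[-0.16376097  0.98643987 -0.01089611]
 [ 0.67675494  0.10429946 -0.72878281]
 [-0.71776396 -0.12672017 -0.68465823]] [ 0.046362   -0.35004655  1.53026037]
rack [([0.72, 0.051, 0.031], 0.88, [244.0, 250.0]), ([0.516, 0.216, 0.046], 0.63, [332.0, 185.0])]
tier [([0.619, 0.077, 0.075], 0.7, [264.0, 201.0]), ([0.721, 0.047, 0.026], 0.59, [242.0, 252.0])]
thumb_plate [([0.507, 0.09, 0.061], 0.41, [277.0, 172.0]), ([0.72, 0.05, 0.028], 0.23, [243.0, 251.0])]
dish []
foot_toy [([0.635, 0.114, 0.095], 0.79, [281.0, 201.0]), ([0.379, 0.221, 0.025], 0.59, [336.0, 154.0]), ([0.617, 0.08, 0.072], 0.26, [266.0, 201.0])]
block_a [([0.684, 0.247, 0.029], 0.83, [343.0, 249.0]), ([0.624, 0.029, 0.101], 0.81, [241.0, 191.0]), ([0.686, -0.14, 0.029], 0.65, [158.0, 228.0]), ([0.716, 0.046, 0.027], 0.44, [242.0, 249.0])]
bell [([0.447, -0.005, 0.036], 0.57, [241.0, 160.0])]
ball [([0.517, 0.214, 0.044], 0.72, [331.0, 186.0])]
top [[-0.00253625 -0.99995486  0.00915663]
 [-0.99881842  0.00208876 
[... 195 characters left out ...]
.606, 0.072, 0.07], 0.9, [249.0, 178.0])]
thumb_plate [([0.519, 0.091, 0.061], 0.59, [242.0, 213.0]), ([0.605, 0.075, 0.075], 0.34, [248.0, 179.0])]
dish [([0.518, 0.09, 0.058], 0.42, [242.0, 213.0]), ([0.739, 0.055, 0.012], 0.38, [256.0, 130.0]), ([0.678, -0.143, 0.027], 0.2, [331.0, 152.0])]
foot_toy [([0.368, 0.218, 0.029], 0.81, [193.0, 272.0]), ([0.627, 0.116, 0.102], 0.73, [231.0, 169.0]), ([0.602, 0.358, 0.027], 0.67, [140.0, 182.0])]
block_a [([0.678, 0.245, 0.03], 0.53, [183.0, 152.0]), ([0.676, -0.142, 0.027], 0.49, [331.0, 153.0]), ([0.609, 0.032, 0.102], 0.46, [265.0, 176.0])]
bell [([0.444, -0.011, 0.024], 0.8, [281.0, 242.0])]
ball [([0.495, 0.207, 0.05], 0.93, [196.0, 222.0])]
```

Run:
```python
import cv2
a=cv2.imread("pics/scene0.png")[110:310,130:400]; cv2.imwrite("pics/scene0c.png",cv2.resize(a,None,fx=2.9,fy=2.9,interpolation=cv2.INTER_CUBIC))
a=cv2.imread("pics/top0.png")[90:290,130:390]; cv2.imwrite("pics/top0c.png",cv2.resize(a,None,fx=3,fy=3,interpolation=cv2.INTER_CUBIC))
```

```text
(no output)
```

View pics/scene0c.png

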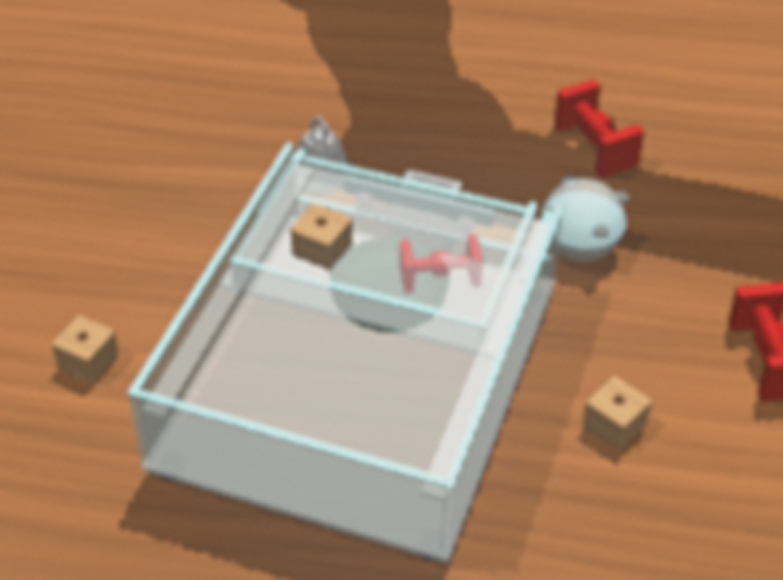

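View pics/top0c.png

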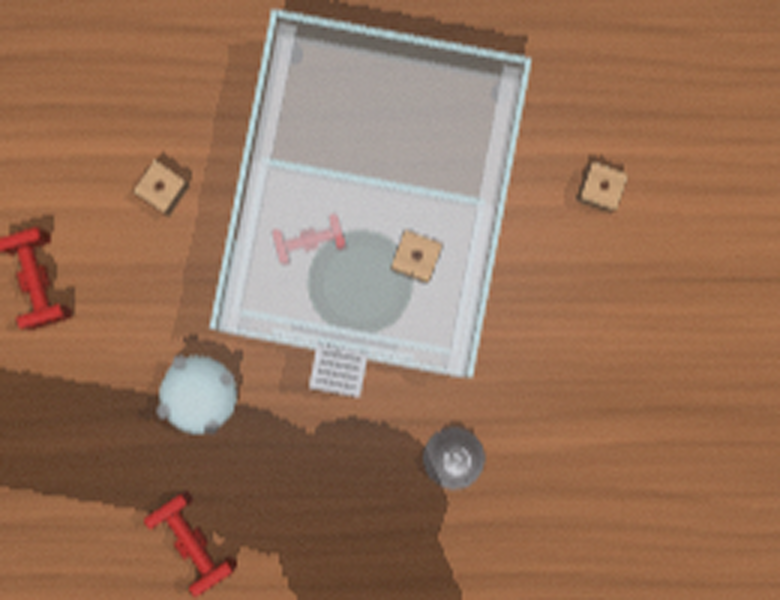

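The overview shows the tier locked at the front of the rack. In top-crop pixels the thumb plate is at (338,370), the bell at (455,458) and the ball at (197,393). Three of the four red toys lie outside the rack, and the one meant, at (310,240), rides inside the tier. Next I fit the rack pose from its corners.

```bash
cat >> h.py <<'E'
def local(o=None):
    from scipy.spatial.transform import Rotation as Ro
    o=o or manip.get_obs(); return np.array(o["position"]),Ro.from_quat(o["ee_rot"]).as_matrix()
E
python3 - <<'E'
from h import *
from scipy.optimize import least_squares
p=camera("top")
uv=np.array([[272,12],[529,60],[472,377],[212,328]])/3+[130,90]
L=np.array([[.145,.11],[.145,-.11],[-.125,-.11],[-.125,.11]])
W=onz(p,uv,.09)
print(W.round(4), [round(np.linalg.norm(W[i]-W[i-1]),4) for i in range(4)])
f=lambda q:(np.c_[np.cos(q[2])*L[:,0]-np.sin(q[2])*L[:,1]+q[0],np.sin(q[2])*L[:,0]+np.cos(q[2])*L[:,1]+q[1]]-W[:,:2]).ravel()
s=least_squares(f,[.62,.07,-.2]); x,y,a=s.x; print(s.x,np.degrees(a),s.fun.round(4))
R=np.array([[np.cos(a),-np.sin(a)],[np.sin(a),np.cos(a)]])
g=lambda lx,ly,z:[*(R@[lx,ly]+[x,y]),z]
print("plate",g(-.139,0,.06), "strip",g(-.12,0,.07))
# plate corners by picture and model, as check
print(proj(p,[g(-.158,.022,.06),g(-.158,-.022,.06),g(-.05,.103,.07)]).round(1),
 "seen", np.array([[310,387],[359,397]])/3+[130,90])
P,T=local(); print(P,T.round(3), "tool x yaw",np.degrees(np.arctan2(T[1,0],T[0,0])))
for n,l in (("tip centre plate -.144",-.144),):
    w=np.array(g(l,0,.0)); print(n,w, T.T@(w-P))
d=p["depth"]; 
for b in boxes_of("thumb_plate",p)[:1]: print((R.T@(np.array(b["position"])[:2]-[x,y])).round(4),b["position"])
np.save("rack.npy",s.x)
E
```

```text
[[ 0.8154  0.1425  0.09  ]
 [ 0.775  -0.0712  0.09  ]
 [ 0.5116 -0.0222  0.09  ]
 [ 0.5524  0.1913  0.09  ]] [np.float64(0.2675), np.float64(0.2176), np.float64(0.2678), np.float64(0.2173)]
[ 0.65377832  0.06196181 -0.18539353] -10.622266555741632 [ 0.0011  0.0008  0.0011 -0.0017 -0.001  -0.0009 -0.0012  0.0018]
plate [np.float64(0.517160251233735), np.float64(0.0875841379951795), 0.06] strip [np.float64(0.5358346631845494), np.float64(0.08408180473130007), 0.07]
[[233.1 219.4]
 [250.2 222.6]
 [209.2 171.4]] seen [[233.33333333 219.        ]
 [249.66666667 222.33333333]]
[0.2229756  0.58391481 0.25337353] [[-0.934  0.357  0.   ]
 [ 0.357  0.934  0.   ]
 [ 0.     0.    -1.   ]] tool x yaw 159.09824041562234
tip centre plate -.144 [0.51224593 0.0885058  0.        ] [-0.44698253 -0.35964798  0.2533091 ]
[-0.138   0.0027] [0.5186, 0.0901, 0.058]
```

>>> {"api": "carry_out", "payload": {
  "deltas": [
    [-0.25,-0.2,0,0,-1],
    [-0.5,-0.4,0,0,-1],
    [-0.75,-0.6,0,0,-1],
    [-1,-0.8,0,0,-1],
    [-1,-0.8,0,0,-1]
  ],
  "force": 40
}}

```text
clock: 1.62
position: [0.323, 0.4152, 0.2538]
ee_rot: [0.184, 0.983, 0.0, 0.001]
ft_force: [0.8, 0.7, -0.3]
grip_width: 0.002
grasp_force: 0.0
```

>>> {"api": "carry_out", "payload": {
  "deltas": [
    [-0.25,-0.2,0,0,-1],
    [-0.5,-0.4,0,0,-1],
    [-0.75,-0.6,0,0,-1],
    [-1,-0.8,0,0,-1],
    [-1,-0.8,0,0,-1]
  ]
}}

```text
clock: 2.25
position: [0.4193, 0.2502, 0.2536]
ee_rot: [0.184, 0.983, 0.0, 0.0]
ft_force: [-1.0, 0.9, 0.9]
grip_width: -0.003
grasp_force: 0.0
```

>>> {"api": "carry_out", "payload": {
  "deltas": [
    [-0.25,-0.2,0,-0.1,-1],
    [-0.5,-0.4,0,-0.2,-1],
    [-0.75,-0.6,0,-0.343,-1],
    [-0.98,-0.8,0,-0.343,-1],
    [-0.98,-0.8,0,-0.343,-1],
    [-0.98,-0.8,0,-0.343,-1]
  ]
}}

```text
clock: 3.0
position: [0.5118, 0.0901, 0.2531]
ee_rot: [0.092, 0.996, 0.0, -0.0]
ft_force: [-0.6, 0.4, -1.1]
grip_width: -0.001
grasp_force: 0.0
```

```bash
cat >> h.py <<'E'
def rk(P):
    x,y,a=np.load("rack.npy"); c,s=np.cos(a),np.sin(a); d=np.array(P[:2])-[x,y]
    return np.array([c*d[0]+s*d[1],-s*d[0]+c*d[1],P[2]])
E
python3 - <<'E'
from h import *
P,T=local(); o=manip.get_obs(); print(P,rk(P).round(4),T.round(3),np.degrees(np.arctan2(T[1,0],T[0,0])),o["clock"],o["ft_force"],o["grip_width"])
p=camera("scene"); a=p["img"][90:230,190:350]; cv2.imwrite("pics/s1.png",cv2.cvtColor(cv2.resize(a,None,fx=4,fy=4,interpolation=cv2.INTER_CUBIC),cv2.COLOR_RGB2BGR))
E
```

```text
[0.51183242 0.09011492 0.25314895] [-0.1447  0.0015  0.2531] [[-0.983  0.182 -0.   ]
 [ 0.182  0.983  0.001]
 [ 0.     0.    -1.   ]] 169.50007865725962 3.0 [-0.60952149  0.39331257 -1.13773672] -0.0012837719499580445
```

View pics/s1.png

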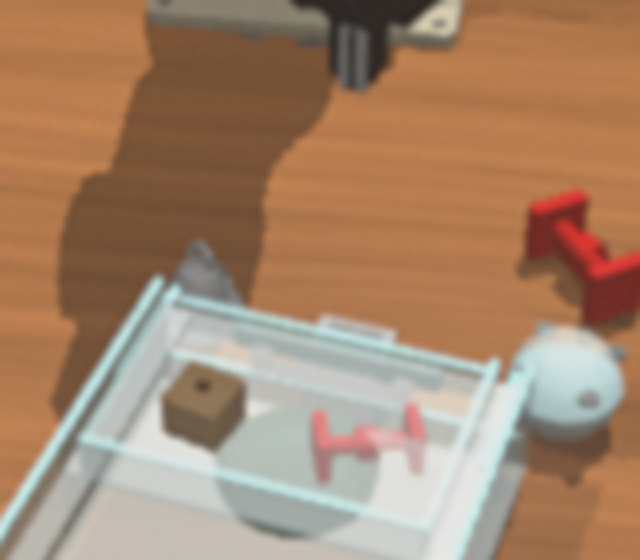

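The shut fingers (crop (357,60)) hang straight above the thumb plate (crop (355,330)), and the path down is clear. Descending now.

>>> {"api": "carry_out", "payload": {
  "deltas": [
    [0,0,0.25,0,-1],
    [0,0,0.5,0,-1],
    [0,0,0.75,0,-1],
    [0,0,0.95,0,-1],
    [0,0,1,0,-1],
    [0,0,1,0,-1]
  ]
}}

```text
clock: 3.8
position: [0.5121, 0.0891, 0.1037]
ee_rot: [0.092, 0.996, 0.0, -0.0]
ft_force: [0.3, -0.5, 0.9]
grip_width: 0.005
grasp_force: 0.0
```

>>> {"api": "carry_out", "payload": {
  "deltas": [
    [0,0,0.04,0,-1],
    [0,0,0.08,0,-1],
    [0,0,0.12,0,-1],
    [0,0,0.14,0,-1],
    [0,0,0.16,0,-1],
    [0,0,0.16,0,-1],
    [0,0,0.16,0,-1]
  ]
}}

```text
clock: 4.68
position: [0.5121, 0.0881, 0.0794]
ee_rot: [0.092, 0.996, 0.0, -0.0]
ft_force: [-2.0, 0.2, 1.5]
grip_width: 0.001
grasp_force: 1.1
```

>>> {"api": "carry_out", "payload": {
  "deltas": [
    [0,0,0.02,0,-1],
    [0,0,0.04,0,-1],
    [0,0,0.056,0,-1],
    [0,0,0.056,0,-1],
    [0,0,0.056,0,-1]
  ]
}}

```text
clock: 5.3
position: [0.5124, 0.0882, 0.0711]
ee_rot: [0.092, 0.996, 0.0, 0.0]
ft_force: [-0.3, 0.4, 4.5]
grip_width: 0.002
grasp_force: 2.4
```

Run:
```python
from h import *
P,T=local(); o=manip.get_obs(); print(P,rk(P).round(4),o["ft_force"],o["clock"])
p=camera("top"); a=p["img"][150:250,180:320]; cv2.imwrite("pics/t2.png",cv2.cvtColor(cv2.resize(a,None,fx=5,fy=5,interpolation=cv2.INTER_CUBIC),cv2.COLOR_RGB2BGR))
f=[manip.get_obs()["ft_force"]]
for i in range(6): camera("scene"); f.append(manip.get_obs()["ft_force"])
print(np.mean(f,0))
```

```text
[0.51238171 0.0881645  0.07109609] [-0.1438 -0.0003  0.0711] [-0.26833594  0.38581991  4.46462658] 5.3
[ 0.57343126 -0.42841247  4.74988615]
```

>>> {"api": "carry_out", "payload": {
  "deltas": [
    [0,0,0.007,0,-1],
    [-0.02,0,0.007,0,-1],
    [-0.04,0,0.007,0,-1],
    [-0.06,0,0.007,0,-1],
    [-0.08,0,0.007,0,-1],
    [-0.1,0,0.007,0,-1],
    [-0.12,0,0.007,0,-1],
    [-0.14,0,0.007,0,-1],
    [-0.16,0,0.007,0,-1],
    [-0.16,0,0.007,0,-1]
  ]
}}

```text
clock: 6.9
position: [0.5339, 0.0847, 0.0699]
ee_rot: [0.092, 0.996, 0.0, -0.002]
ft_force: [-11.3, 2.5, 16.7]
grip_width: 0.0
grasp_force: 8.8
```

Run:
```python
from h import *
P,T=local(); o=manip.get_obs(); print(P,rk(P).round(4),o["ft_force"],o["clock"])
p=camera("top"); 
for q in ("tier","foot_toy","block_a"): print(q,[(rk(b["position"]).round(3),round(b["conf"],2)) for b in boxes_of(q,p)[:4]])
a=p["img"][90:240,170:350]; cv2.imwrite("pics/t3.png",cv2.cvtColor(cv2.resize(a,None,fx=4,fy=4,interpolation=cv2.INTER_CUBIC),cv2.COLOR_RGB2BGR))
```

```text
[0.53394479 0.08470545 0.06992963] [-0.122   0.0003  0.0699] [-11.31983388   2.45512657  16.70827109] 6.9
tier [(array([-0.007, -0.007,  0.07 ]), 0.71)]
foot_toy [(array([-0.309,  0.101,  0.03 ]), 0.88), (array([-0.106,  0.278,  0.032]), 0.72), (array([-0.025,  0.043,  0.1  ]), 0.69)]
block_a [(array([-0.023, -0.041,  0.101]), 0.74), (array([ 0.058, -0.196,  0.029]), 0.63), (array([-0.011,  0.183,  0.03 ]), 0.49)]
```

View pics/t3.png

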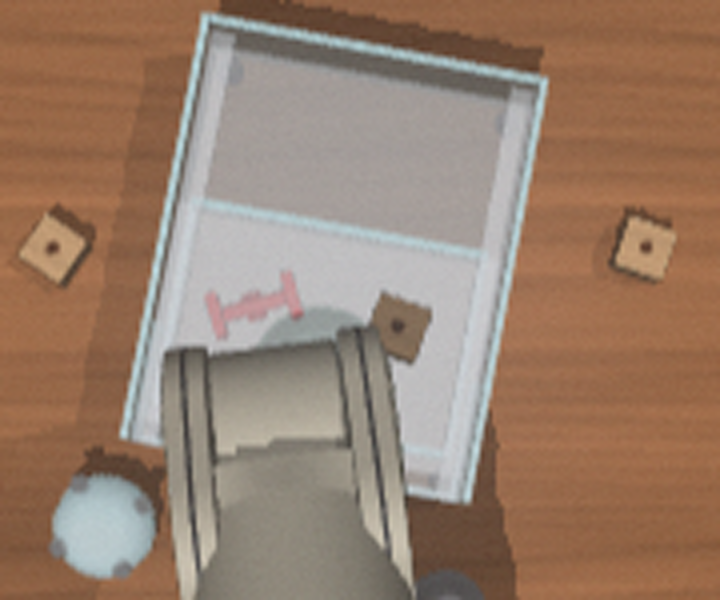

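The tier has moved back about 8 mm: its rear edge is now at crop (340,230). The plate is bottoming out at its stop, so I ease up 1.2 mm and keep pushing.

>>> {"api": "carry_out", "payload": {
  "deltas": [
    [0,0,-0.008,0,-1],
    [-0.03,0,-0.008,0,-1],
    [-0.06,0,-0.008,0,-1],
    [-0.09,0,-0.008,0,-1],
    [-0.12,0,-0.008,0,-1],
    [-0.15,0,-0.008,0,-1],
    [-0.18,0,-0.008,0,-1],
    [-0.21,0,-0.008,0,-1],
    [-0.24,0,-0.008,0,-1],
    [-0.27,0,-0.008,0,-1],
    [-0.3,0,-0.008,0,-1],
    [-0.33,0,-0.008,0,-1],
    [-0.36,0,-0.008,0,-1],
    [-0.36,0,-0.008,0,-1]
  ]
}}

```text
clock: 8.85
position: [0.5895, 0.0736, 0.0712]
ee_rot: [0.093, 0.996, 0.0, 0.001]
ft_force: [0.7, 0.5, 0.3]
grip_width: 0.002
grasp_force: 0.0
```

Run:
```python
from h import *
P,T=local(); o=manip.get_obs(); print(P,rk(P).round(4),o["ft_force"],o["clock"])
p=camera("scene"); a=p["img"][90:290,150:370]; cv2.imwrite("pics/s4.png",cv2.cvtColor(cv2.resize(a,None,fx=3,fy=3,interpolation=cv2.INTER_CUBIC),cv2.COLOR_RGB2BGR))
```

```text
[0.58946878 0.07357717 0.07124829] [-0.0653 -0.0004  0.0712] [0.69953122 0.53462904 0.33170802] 8.85
```

View pics/s4.png

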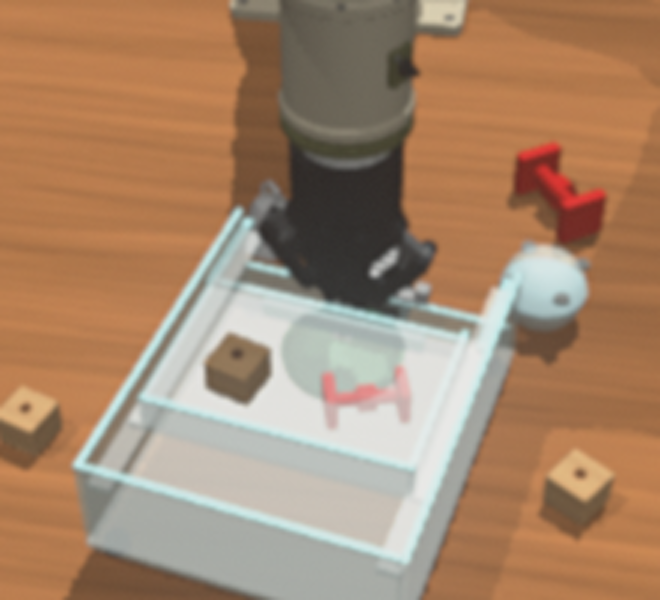

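The tier (rear edge about crop (280,435)) is following the finger, its contents are in place, and the force has dropped to almost nothing. Continuing.

>>> {"api": "carry_out", "payload": {
  "deltas": [
    [-0.03,0,0,0,-1],
    [-0.06,0,0,0,-1],
    [-0.09,0,0,0,-1],
    [-0.12,0,0,0,-1],
    [-0.15,0,0,0,-1],
    [-0.18,0,0,0,-1],
    [-0.21,0,0,0,-1],
    [-0.24,0,0,0,-1],
    [-0.27,0,0,0,-1],
    [-0.29,0,0,0,-1],
    [-0.31,0,0,0,-1],
    [-0.325,0,0,0,-1],
    [-0.335,0,0,0,-1]
  ]
}}

```text
clock: 10.52
position: [0.6383, 0.0645, 0.071]
ee_rot: [0.092, 0.996, 0.0, -0.0]
ft_force: [-3.8, -0.2, 3.1]
grip_width: 0.005
grasp_force: 1.7
```

>>> {"api": "carry_out", "payload": {
  "deltas": [
    [-0.007,0,0,0,-1],
    [-0.014,0,0,0,-1],
    [-0.021,0,0,0,-1],
    [-0.028,0,0,0,-1]
  ]
}}

```text
clock: 11.02
position: [0.6421, 0.0639, 0.071]
ee_rot: [0.092, 0.996, 0.0, -0.0]
ft_force: [-7.4, 0.2, 6.2]
grip_width: 0.004
grasp_force: 3.8
```

>>> {"api": "carry_out", "payload": {
  "deltas": [
    [-0.007,0,0,0,-1],
    [-0.014,0,0,0,-1],
    [-0.014,0,0,0,-1]
  ]
}}

```text
clock: 11.4
position: [0.643, 0.0645, 0.071]
ee_rot: [0.092, 0.996, 0.001, -0.002]
ft_force: [-12.8, 3.7, 7.7]
grip_width: 0.002
grasp_force: 6.1
```

Run:
```python
from h import *
P,T=local(); o=manip.get_obs(); print(P,rk(P).round(4),o["ft_force"],o["clock"])
p=camera("scene"); a=p["img"][90:290,150:370]; cv2.imwrite("pics/s5.png",cv2.cvtColor(cv2.resize(a,None,fx=3,fy=3,interpolation=cv2.INTER_CUBIC),cv2.COLOR_RGB2BGR))
```

```text
[0.64295179 0.06450169 0.0709815 ] [-0.0111  0.0005  0.071 ] [-12.78162086   3.65200523   7.65342099] 11.4
```

View pics/s5.png

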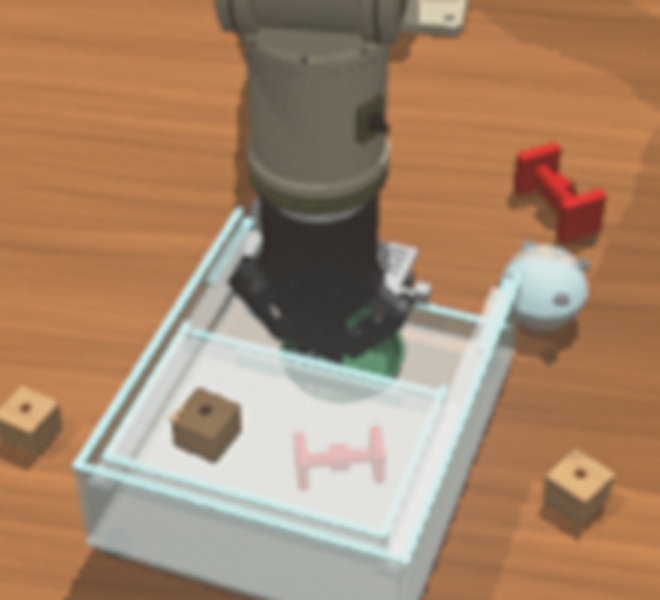

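The tier's rear edge (crop (250,500)) is against the rear wall at the modelled home position, with about 13 N on the finger. Backing off 12 mm, then straight up.

>>> {"api": "carry_out", "payload": {
  "deltas": [
    [0.03,0,0,0,-1],
    [0.06,0,0,0,-1],
    [0.08,0,0,0,-1],
    [0.08,0,0,0,-1],
    [0.08,0,-0.1,0,-1],
    [0.08,0,-0.3,0,-1],
    [0.08,0,-0.6,0,-1],
    [0.08,0,-1,0,-1],
    [0.08,0,-1,0,-1]
  ]
}}

```text
clock: 12.58
position: [0.6352, 0.0653, 0.2278]
ee_rot: [0.093, 0.996, 0.001, 0.005]
ft_force: [-0.2, -0.5, -0.6]
grip_width: -0.005
grasp_force: 0.0
```

>>> {"api": "carry_out", "payload": {
  "deltas": [
    [0.3,0,-0.1,0,-1],
    [0.6,0,-0.2,0,-1],
    [1,0,-0.3,0,-1],
    [1,0,-0.3,0,-1],
    [1,0,-0.3,0,-1]
  ]
}}

```text
clock: 13.2
position: [0.4855, 0.093, 0.2665]
ee_rot: [0.092, 0.996, 0.0, 0.001]
ft_force: [-0.3, -0.3, -0.0]
grip_width: 0.003
grasp_force: 0.0
```

Run:
```python
from h import *
p=camera("scene"); a=p["img"][90:290,150:370]; cv2.imwrite("pics/s6.png",cv2.cvtColor(cv2.resize(a,None,fx=3,fy=3,interpolation=cv2.INTER_CUBIC),cv2.COLOR_RGB2BGR))
for q in ("tier","thumb_plate","foot_toy","block_a","dish","bell","ball"): print(q,[(np.round(b["position"],3),rk(b["position"]).round(3),round(b["conf"],2)) for b in boxes_of(q,p)[:4]])
```

```text
tier [(array([0.719, 0.057, 0.076]), array([0.065, 0.007, 0.076]), 0.62)]
thumb_plate []
foot_toy [(array([0.382, 0.215, 0.026]), array([-0.295,  0.101,  0.026]), 0.91), (array([0.605, 0.357, 0.03 ]), array([-0.103,  0.281,  0.03 ]), 0.85), (array([0.573, 0.073, 0.022]), array([-0.081, -0.004,  0.022]), 0.53)]
block_a [(array([0.687, 0.248, 0.028]), array([-0.002,  0.189,  0.028]), 0.94), (array([0.742, 0.012, 0.102]), array([ 0.096, -0.033,  0.102]), 0.9), (array([ 0.683, -0.142,  0.028]), array([ 0.067, -0.195,  0.028]), 0.63), (array([0.544, 0.087, 0.058]), array([-0.112,  0.005,  0.058]), 0.18)]
dish [(array([ 0.688, -0.142,  0.027]), array([ 0.071, -0.194,  0.027]), 0.58), (array([0.57 , 0.074, 0.027]), array([-0.084, -0.003,  0.027]), 0.56)]
bell [(array([ 0.452, -0.002,  0.028]), array([-0.186, -0.1  ,  0.028]), 0.71)]
ball [(array([0.515, 0.214, 0.046]), array([-0.165,  0.124,  0.046]), 0.65)]
```

View pics/s6.png

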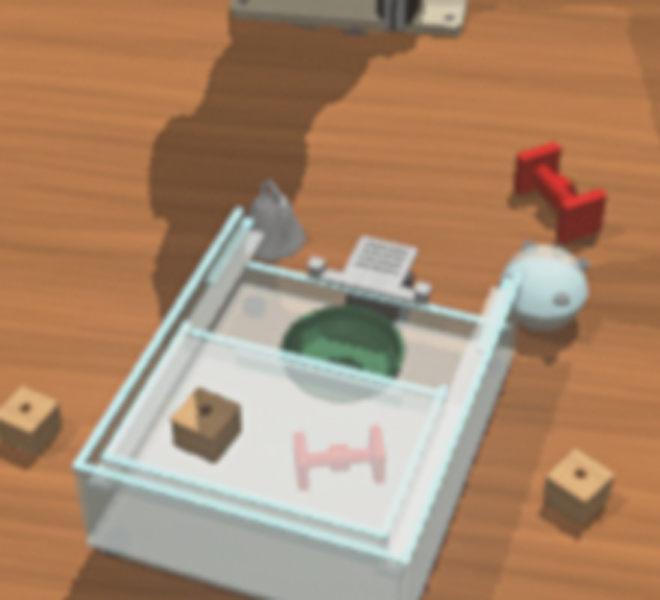

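The tier is home against the rear wall with the block (205,425) and toy (340,458) in it. The catch plate is up (380,262, z about 0.058), and everything else is where it stood.

```bash
python3 -c "
from workcell import ticket
print(ticket.hand_in())"
```

```text
the job is handed in; nothing more can be done
None
```

The upper tier is fully home against the rear wall with its block and foot toy still in it, the catch has sprung up, nothing else has visibly moved, and the job was handed in about 13 s in; no verdict came back.

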